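# Set the gap of a strip jig with its knurled wheel and lock it

### The job

Set the gap of the gluing jig for the next strips: with a fingertip on top of the knurled wheel, roll it until the gap has closed so far that the sliding jaw's pointer stands opposite the pointed gauge tab on the rail, then push the lock lever over to its stop. Move the jaw only by its wheel, pick nothing up, and leave the loose things round the jig where they are.

Things in the scene. Friction and masses are not known exactly. Their poses are not given: they have to be found in the camera images.
- jig: Jig screwed to the bench: plywood base 122 x 260 x 12 mm over y = -145..115. Origin on the bench top; x away from the robot at yaw 0, y along the jaw's travel. Dark wooden fixed fence, 70 x 20 mm, top at 52 mm, face at y = 88; a like sliding jaw closes on it toward +y. Aluminium scale rail 14 mm wide along y at x = -47, top at 41 mm. Yaw varies 0.35 rad either way.
- wheel_axis (a point): Centre of the knurled steel wheel: 52 mm over its 20 ribs, 18 mm wide, axis level along jig y, 40 mm up (top 66 mm), between grey cheeks 9 mm thick, top 56.5 mm, 33 mm apart. A nut on the jaw's threaded rod. Its top rolled to jig +x closes the gap, 5 mm per radian; to -x opens it. Stays where left; needs about 2 N along the rim.
- jaw_pointer (a point): Tip of the small flat steel point on the sliding jaw, looking to jig -x over the scale rail, 45 mm above the bench. Moves with the jaw along jig y (36 mm of travel).
- gauge_mark (a point): Tip of the brass gauge tab fixed on the rail's outer (-x) side, a flat point looking to jig +x, 45 mm above the bench. The gap is right when the pointer's tip is opposite this tip: same jig y (the tips are then 1 mm apart in x). At the start it lies 10 to 26 mm beyond the pointer toward +y.
- lever_pivot (a point): Upright pivot axis of the lock lever, 22 mm above the bench, 43 mm from the wheel's centre toward jig -y.
- lever_knob (a point): Centre of the top of the lock lever's upright black knob: a post 12 mm thick, 22 to 56 mm above the bench, 55 mm from the pivot. From the pivot it points to jig -y, leaning 0.6 rad toward -x when free and 0.6 rad toward +x when locked: push it toward jig +x.
- lock_lever (a joint): Angle of the lock lever: 0 free (start between 0 and 0.12), 1.2 locked at its stop. It stays where it is left; about 1 N at the knob moves it.
- strip: Loose square wooden strip, 12 x 148 x 11 mm, beside the jig. Stays where it is. Origin at the centre of its underside.
- offcut: Loose dark hardwood offcut, 90 x 55 x 32 mm, beside the jig. Stays where it is. Origin at the centre of its underside.
- sanding_block: Loose sanding block, 64 x 115 x 36 mm, beside the jig. Stays where it is. Origin at the centre of its underside.
- plane: Loose block plane, 160 x 50 x 50 mm, beyond the lever end of the jig. Stays where it is. Origin at the centre of its underside.
- jaw: Sliding jaw with its threaded rod: 10 mm thick, 40 mm up, along y through the wheel, its end 29 to 65 mm past the wheel's middle toward -y. Not to be pushed itself. Origin coincides with the jig's when the gap is fully open (40 mm).

How it is judged:
On the way, in this order (a step that is already met when the one before it is completed fails the run):
1. with the lock lever still free, the jaw's pointer stands opposite the gauge tab (within 2.5 mm) (y of jaw_pointer in the frame of gauge_mark between -0.0025 and 0.0025 m and value of joint lock_lever below 0.4 rad), for 0.3 s.
2. the lock lever is pushed over to its stop (value of joint lock_lever above 1.05 rad), for 0.1 s.
At the end, for the whole second after the job is handed in: The jaw's pointer stands opposite the gauge tab within 2.5 mm along the rail, at rest, and the lock lever is over at its stop (beyond 1.05 of 1.2 rad) (y of jaw_pointer in the frame of gauge_mark between -0.0025 and 0.0025 m and value of joint lock_lever above 1.05 rad and linear speed of jaw below 0.002 m/s); the robot touches nothing.
It fails at once if the jaw or its rod is pushed directly (more than 2 N) (contact force between any of the fingers, the arm and jaw above 2 N).
It fails at once if a loose thing beside the jig is moved by more than 20 mm or lifted (distance of any of strip, offcut, sanding_block, plane from where it was at the start of the episode above 0.02 m).
It also fails if it takes over 67 s, if anything falls off the work surface, if the arm or the gripper's body presses on something with over 40 N, if the wrist force passes 120 N, or if a joint passes its speed limit or range.

### The arm

A 7-joint arm with a two-finger parallel gripper is mounted at the origin on a cart in front of the work surface, level with it; the furniture and walls round the work are solid. World frame = base frame: x ahead of the robot, y to its left, z up, the work surface at z = 0. Lengths are in m, angles in rad, forces in N, time in s.
With the tool pointing down it reaches from about 0.425 to 0.825 m from the base axis. Payload 3.6 kg.
Tool frame: the origin (TCP) lies on the centre line of the jaws, within the pads' length; the fingertips stand 8 mm ahead of it and the grasp point (between the pads) lies 11 mm behind it (r.tip_extent is the distance from the TCP to the fingertips, in m); y points along the fingers, z is the direction in which the jaws open and shut, and the axes are right-handed (so a half turn about y gives the same grasp; the last joint's range is limited). The gripper opens to 85 mm and grips with 20 to 120 N. Pads are 22 mm wide; open, the fingers measure 114 mm over their backs; the gripper's body (76 mm by 85 mm) begins 54 mm behind the grasp point. The pads swing forward as they close: fully open they stand 13 mm farther back than shut.
Start: joints at [-1.367, 0.615, -0.013, 1.423, 0.008, 1.103, -0.04], TCP at [0.148, 0.633, 0.239] pointing down, gripper open.
Joint ranges: [-3.12, 3.12], [-0.3, 2.06], [-1.34, 1.32], [0.26, 2.42], [-1.36, 4.5], [0.01, 1.98], [-2.84, 2.84]. Speed limits (rad/s): [2.79, 2.79, 3.14, 3.14, 3.14, 3.14, 3.14].

### API

Orientations are given as a rotation vector (axis times angle).
In Python, from cell import sensors, capture, get_calibration, ticket, r gives the robot as it stands. The module is installed in compiled form; this text tells all that it offers.
- The arm moves only by the tool arm_command, never from a script. Its argument "targets" is a list that holds one entry, the list of rows, each a list of 7 numbers: the shift along the tool's x, y, z in m, then the turn, a rotation vector about the tool's x, y, z in degrees, then the opening, from 0 (shut) to 1 (fully open). A call has 1 to 10 rows; each row is the pose to reach, as a shift and turn from the pose commanded when the call began, along the tool's axes at that moment; what a row does not reach only later rows make up. A row lasts 1/8 s, in which the tool goes at most 62.5 mm and 10.7 degrees, less where a joint would pass 70% of its speed; a pose out of reach is approached as far as the arm can. A call with a gripper value outside its range is refused whole. The fingers move at their own pace and stop on an object; "grip_force" is the grip in N (left out, the last holds). Time passes only in rows, so rows that repeat a pose let the fingers close. It gives the time, the measured TCP pose, the force and the opening at its end, in the units of the state.
- sensors.get_state(): the state, without advancing time (a new reading comes with each control period).
- capture(name): name is "scene" or "side" or "wrist"; returns the picture (384x512x3 uint8, red, green, blue); there is no depth.
- get_calibration(name): a dict with "vertical_fov" (degrees; the focal length in pixels is half the picture's height over the tangent of half this angle, whatever the lens; pixels are square), "cx", "cy" (the principal point, pixels), "D" ([k1, k2, p1, p2, k3] as OpenCV has them; the pictures are not rectified), "rvec" (rotation vector, rad) and "tvec" (3), from world to camera coordinates, as OpenCV has them. Camera axes: x right, y down, z forward; pixel columns grow to the right and rows downward; lengths in m; the calibration is good to about 2 mm. A picture is of the moment at which its call begins: read the wrist's pose just before it. get_calibration takes no time and is no camera call; for the wrist camera it gives the pose at the moment of the call.
- ticket.close_job(): hands the job in, once; it reports no verdict.
The state is a dict: "clock": time; "q": joint angles; "joint_vel": joint speeds; "tau": joint torques, N m; "tcp_pos": TCP position; "tcp_rot": TCP orientation; "ft_force": force on the tool from outside, world axes, zero at the start; "moment": the same for the moment, N m; "opening": finger opening in m.
Only numpy, scipy, OpenCV 4.12 (cv2) and the standard library are available. Lean on these libraries where they do the work, as an engineer would, in place of code of your own. Each camera call takes 0.05 s, during which the arm holds its last target.

## Working session

There is one attempt and no reset: what is moved stays moved. The work goes in short steps, Python scripts to look and compute and a tool call to move; the robot and the scene stay as the last step left them, time stands still between calls to the robot, and variables do not carry over. Pictures are saved under pics/ and viewed, and the job is handed in when it is done.

Besides the shell and the picture viewer there is one more tool, called after "Emit:" in YAML: its name, and indented under it one key for each argument. arm_command: Moves the arm, as the interface text tells. Its arguments: {"type":"object","properties":{"targets":{"type":"array"},"grip_force":{"type":"number"}},"required":["targets"]}

```bash
mkdir -p pics; cat > h.py <<'E'
import numpy as np, cv2
from cell import sensors, capture, get_calibration, ticket, r
def shot(n,f):
    im=capture(n); cv2.imwrite('pics/'+f+'.png',im[:,:,::-1]); return im
def cal(n):
    c=get_calibration(n); f=192/np.tan(np.radians(c['vertical_fov'])/2)
    K=np.array([[f,0,c['cx']],[0,f,c['cy']],[0,0,1.]])
    return K,np.array(c['D'],float),np.array(c['rvec'],float),np.array(c['tvec'],float)
def ray(C,px):
    K,D,rv,t=C; u=cv2.undistortPoints(np.array([[px]],float),K,D)[0,0]
    R=cv2.Rodrigues(rv)[0]; return -R.T@t, R.T@np.array([u[0],u[1],1.])
def onz(C,px,z):
    o,d=ray(C,px); return o+d*(z-o[2])/d[2]
def proj(C,P):
    K,D,rv,t=C; return cv2.projectPoints(np.array(P,float).reshape(-1,1,3),rv,t,K,D)[0][:,0]
def tri(CP):
    A=np.zeros((3,3));b=np.zeros(3)
    for C,p in CP:
        o,d=ray(C,p); d=d/np.linalg.norm(d); M=np.eye(3)-np.outer(d,d); A+=M;b+=M@o
    return np.linalg.solve(A,b)
E
python3 - <<'E'
from h import *
for n in ['scene','side','wrist']:
    shot(n,n+'0'); c=get_calibration(n); print(n,c)
s=sensors.get_state(); print(s['clock'],s['tcp_pos'],s['tcp_rot'],cv2.Rodrigues(np.array(s['tcp_rot']))[0].round(3),s['opening'],r.tip_extent)
E
```

```text
scene {'vertical_fov': 55.899989208869535, 'cx': 256.56556062638765, 'cy': 193.38439865703316, 'D': array([-0.00905344,  0.        ,  0.        ,  0.        ,  0.        ]), 'rvec': array([ 0.93689521, -2.52036259,  1.04964845]), 'tvec': array([0.43834233, 0.33467517, 0.64256447])}
side {'vertical_fov': 46.37269236325916, 'cx': 255.8556906057731, 'cy': 187.88770817263128, 'D': array([-0.17468947,  0.        ,  0.        ,  0.        ,  0.        ]), 'rvec': array([ 0.03471587,  2.76162687, -1.49684764]), 'tvec': array([0.56382281, 0.0463393 , 0.88762005])}
wrist {'vertical_fov': 58.57022674113832, 'cx': 258.0632746448004, 'cy': 196.41275710064713, 'D': array([-0.01537998,  0.        ,  0.        ,  0.        ,  0.        ]), 'rvec': array([-2.26900667, -1.80176164, -0.26661166]), 'tvec': array([-0.6484151 , -0.04020169,  0.37884369])}
0.15 [0.14791767 0.63235376 0.23838261] [-1.56529413  0.18054102 -0.18024541] [[ 0.974 -0.     0.228]
 [-0.228 -0.002  0.974]
 [ 0.    -1.    -0.002]] 0.08528846365453321 0.008
```

View pics/scene0.png

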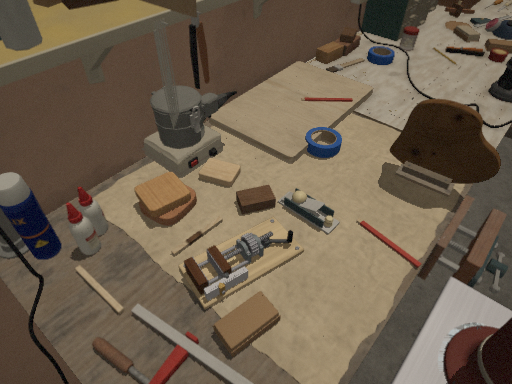

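View pics/side0.png

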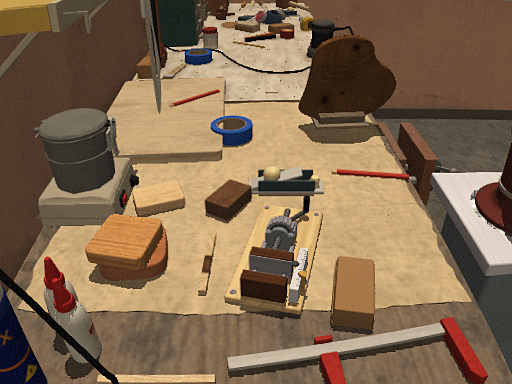

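View pics/wrist0.png

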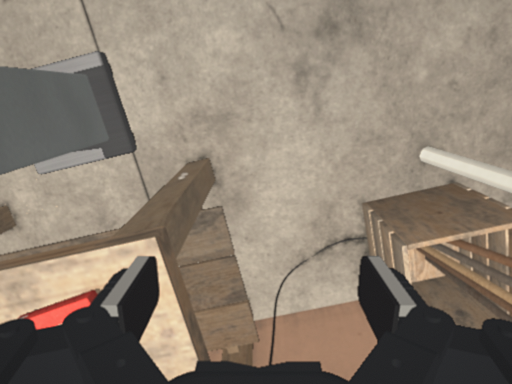

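The scene view shows the jig around (240,262) and the side view shows it around (280,255), with the lever knob at (290,237) and (306,203). The wrist camera is off the bench. I'll zoom in on both fixed views.

```bash
python3 - <<'E'
import cv2
a=cv2.imread('pics/scene0.png')[215:310,170:310]; cv2.imwrite('pics/scene0z.png',cv2.resize(a,None,fx=5.5,fy=5.5,interpolation=cv2.INTER_CUBIC))
a=cv2.imread('pics/side0.png')[190:315,215:335]; cv2.imwrite('pics/side0z.png',cv2.resize(a,None,fx=4.8,fy=4.8,interpolation=cv2.INTER_CUBIC))
E
```

```text
(no output)
```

View pics/scene0z.png

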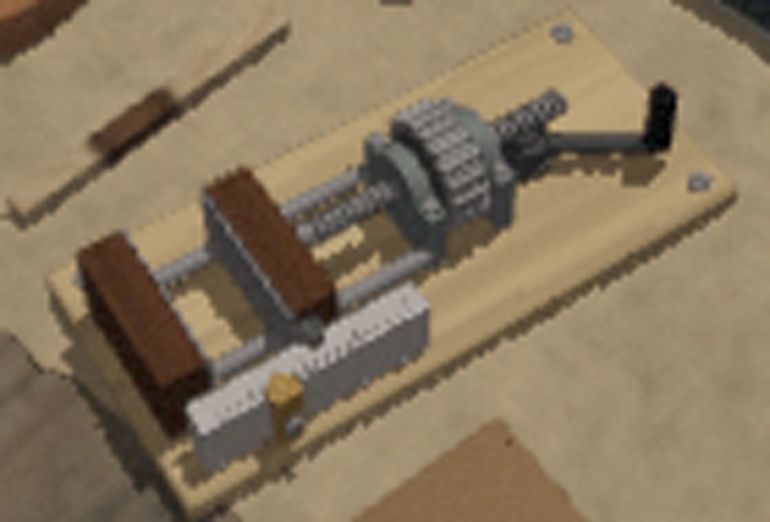

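View pics/side0z.png

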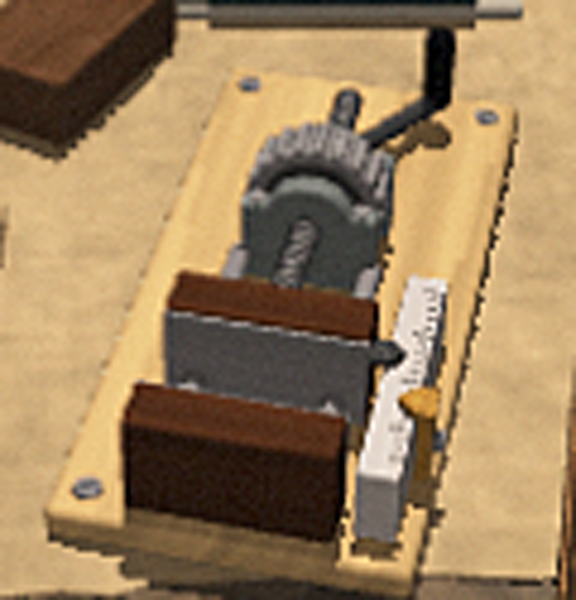

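```bash
python3 - <<'E'
from h import *
from scipy.optimize import least_squares
S=lambda p:((p[0]+.5)/5.5-.5+170,(p[1]+.5)/5.5-.5+215)
T=lambda p:((p[0]+.5)/4.8-.5+215,(p[1]+.5)/4.8-.5+190)
cs,ct=cal('scene'),cal('side')
obj=[(.061,.115,.012),(-.061,.115,.012),(.061,-.145,.012),(-.061,-.145,.012)]
ps=[(50,283),(188,490),(572,10),(737,188)]; pt=[(48,512),(415,575),(237,72),(517,108)]
# fence top corners: x +-35, y 88..108
for o,a,b in zip(obj,ps,pt): print(o,onz(cs,S(a),.012).round(4),onz(ct,T(b),.012).round(4))
X=[onz(c,f(p),.012)[:2] for c,f,l in((cs,S,ps),(ct,T,pt)) for p in l]; O=[o[:2] for o in obj]*2
O=np.array(O);X=np.array(X)
f=lambda v:((O@np.array([[np.cos(v[2]),np.sin(v[2])],[-np.sin(v[2]),np.cos(v[2])]])+v[:2])-X).ravel()
v=least_squares(f,[.6,0,0]).x; print(v,f(v).reshape(-1,2).round(4)*1000)
kn=tri([(cs,S((663,90))),(ct,T((440,32)))])
pj=tri([(cs,S((320,325))),(ct,T((403,355)))])
gm=tri([(cs,S((287,383))),(ct,T((402,402)))])
Rt=np.array([[np.cos(v[2]),np.sin(v[2])],[-np.sin(v[2]),np.cos(v[2])]])
whs=onz(cs,S((445,135)),.066)
wht=onz(ct,T((320,140)),.066)
for n,p in dict(kn=kn,pj=pj,gm=gm,whs=whs,wht=wht,pjs=onz(cs,S((322,330)),.045),gms=onz(cs,S((285,378)),.045),pjt=onz(ct,T((403,353)),.045),gmt=onz(ct,T((402,402)),.045),ks=onz(cs,S((663,90)),.056),kt=onz(ct,T((440,32)),.056)).items(): print(n,p.round(4),'jig',(Rt@(p[:2]-v[:2])).round(4))
E
```

```text
(0.061, 0.115, 0.012) [0.6118 0.2212 0.012 ] [0.6168 0.2207 0.012 ]
(-0.061, 0.115, 0.012) [0.5055 0.2472 0.012 ] [0.5006 0.2513 0.012 ]
(0.061, -0.145, 0.012) [ 0.5454 -0.0283  0.012 ] [ 0.5471 -0.0246  0.012 ]
(-0.061, -0.145, 0.012) [0.4322 0.0035 0.012 ] [0.434  0.0049 0.012 ]
[ 0.52818338  0.12643262 -0.27042442] [[ 5.9 -0.2]
 [-5.4  6.3]
 [ 2.8 -1.3]
 [-1.5 -0.5]
 [ 0.9  0.3]
 [-0.5  2.3]
 [ 1.1 -5. ]
 [-3.3 -1.9]]
kn [0.4685 0.0118 0.0548] jig [-0.0269 -0.1264]
pj [0.5007 0.1802 0.0429] jig [-0.0408  0.0444]
gm [0.4998 0.1995 0.0356] jig [-0.0468  0.0629]
whs [0.5145 0.0939 0.066 ] jig [-0.0045 -0.035 ]
wht [0.5216 0.0948 0.066 ] jig [ 0.0021 -0.0322]
pjs [0.4998 0.1801 0.045 ] jig [-0.0417  0.0442]
gms [0.496  0.2036 0.045 ] jig [-0.0516  0.0658]
pjt [0.4996 0.1843 0.045 ] jig [-0.043   0.0481]
gmt [0.5022 0.2073 0.045 ] jig [-0.0467  0.071 ]
ks [0.4679 0.0127 0.056 ] jig [-0.0277 -0.1257]
kt [0.4688 0.0133 0.056 ] jig [-0.027  -0.1248]
```

```bash
python3 - <<'E'
from h import *
c=cal('wrist'); R=cv2.Rodrigues(c[2])[0]; C=-R.T@c[3]; s=sensors.get_state(); Rt=cv2.Rodrigues(np.array(s['tcp_rot']))[0]; p=np.array(s['tcp_pos'])
print('cam in tool',(Rt.T@(C-p)).round(3),'axes cam in tool\n',(Rt.T@R.T).round(3))
print(Rt.T@(np.array([.50,.10,.20])-p))
yaw=-.27; print('tool x yaw',np.arctan2(Rt[1,0],Rt[0,0]))
E
```

```text
cam in tool [-0.073 -0.135 -0.001] axes cam in tool
 [[-0.001  0.957  0.291]
 [-0.001 -0.291  0.957]
 [ 1.     0.001  0.001]]
[ 0.46404709  0.03929702 -0.43812299]
tool x yaw -0.229711133193756
```

Emit:
arm_command:
  targets:
    - [[0.047,0.004,-0.04,0,0,0,0],[0.094,0.008,-0.08,0,0,0,0],[0.141,0.012,-0.12,0,0,0,0],[0.188,0.016,-0.16,0,0,0,0],[0.235,0.02,-0.2,0,0,0,0],[0.282,0.024,-0.24,0,0,0,0],[0.329,0.028,-0.28,0,0,0,0],[0.376,0.032,-0.32,0,0,0,0],[0.423,0.036,-0.36,0,0,0,0],[0.46,0.04,-0.4,0,0,0,0]]

```text
clock: 1.4
tcp_pos: [0.5063, 0.1365, 0.1991]
tcp_rot: [-1.563, 0.181, -0.182]
ft_force: [0.1, -0.1, -0.8]
opening: -0.0001
```

Emit:
arm_command:
  targets:
    - [[0.03,0,-0.015,0,2.0,0,0],[0.03,0,-0.015,0,2.0,0,0],[0.03,0,-0.015,0,2.0,0,0]]

```text
clock: 1.78
tcp_pos: [0.5298, 0.1181, 0.199]
tcp_rot: [-1.561, 0.208, -0.206]
ft_force: [-1.3, 0.7, -0.6]
opening: 0.0002
```

```bash
python3 - <<'E'
from h import *
import pickle
s=sensors.get_state(); c=cal('wrist'); im=shot('wrist','wrist1'); pickle.dump(c,open('c1.pkl','wb'))
print(s['clock'],s['tcp_pos'],s['tcp_rot'],s['ft_force'],s['opening'])
R=cv2.Rodrigues(np.array(s['tcp_rot']))[0]; print(R.round(3))
E
```

```text
1.775 [0.52983962 0.11805614 0.19896126] [-1.56050095  0.20803859 -0.20558356] [-1.2649941   0.69708989 -0.58281122] 0.0002473378373920461
[[ 0.965 -0.001  0.26 ]
 [-0.26   0.001  0.965]
 [-0.002 -1.     0.   ]]
```

View pics/wrist1.png

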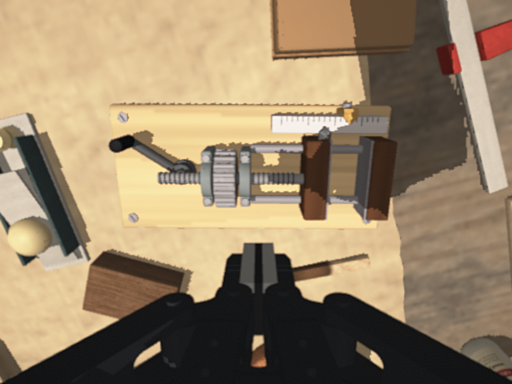

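The wrist view shows the whole jig: wheel at (226,178), pointer tip near (324,130), brass tip near (346,122), knob top at (118,145) and fingertips at (259,250). I'll zoom in on it.

```bash
python3 - <<'E'
import cv2
a=cv2.imread('pics/wrist1.png')
cv2.imwrite('pics/w1a.png',cv2.resize(a[95:235,255:405],None,fx=5,fy=4.2,interpolation=cv2.INTER_CUBIC) if 0 else cv2.resize(a[95:145,265:400],None,fx=5.9,fy=5.9,interpolation=cv2.INTER_CUBIC))
cv2.imwrite('pics/w1b.png',cv2.resize(a[95:235,100:265],None,fx=4.2,fy=4.2,interpolation=cv2.INTER_CUBIC))
E
```

```text
(no output)
```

View pics/w1a.png

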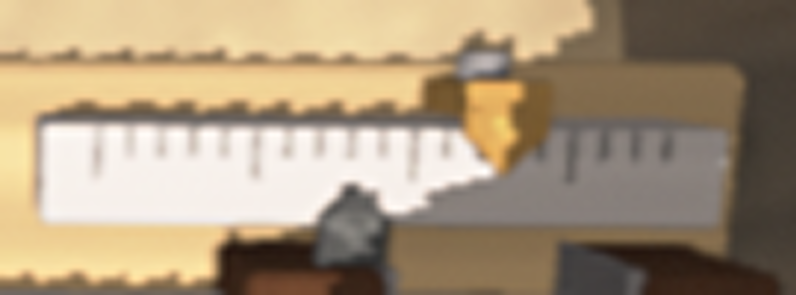

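View pics/w1b.png

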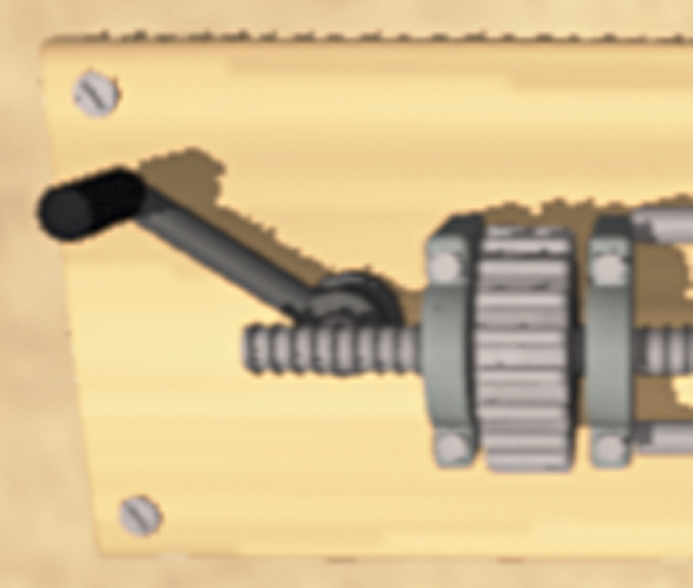

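```bash
python3 - <<'E'
from h import *
import pickle
c=pickle.load(open('c1.pkl','rb'))
from scipy.optimize import least_squares
A=lambda p:((p[0]+.5)/5.9-.5+265,(p[1]+.5)/5.9-.5+95)
B=lambda p:((p[0]+.5)/4.2-.5+100,(p[1]+.5)/4.2-.5+95)
pj=onz(c,A((352,185)),.045); gm=onz(c,A((502,174)),.045)
kn=onz(c,B((66,214)),.056)
w1=onz(c,B((525,345)),.066)
# base edges z=.012: (-x edge) two pts, (+x edge)
e1=onz(c,B((45,42)),.012); e2=onz(c,B((99,553)),.012); e3=onz(c,(390,108),.012)
rail=[onz(c,A(q),.041) for q in((40,120),(725,130),(40,218),(725,224))]
for q in rail: print('rail',q.round(4))
d=rail[1]+rail[3]-rail[0]-rail[2]; yaw=np.arctan2(-d[0],d[1]); print('yaw rail',yaw)
d=e3-e1; print('yaw base',np.arctan2(-d[0],d[1]), 'e1e2',np.arctan2((e2-e1)[1],(e2-e1)[0]))
yaw=-.27
Rt=np.array([[np.cos(yaw),np.sin(yaw)],[-np.sin(yaw),np.cos(yaw)]])
print('gap',Rt@(gm-pj)[:2])
# jig origin from rail center x=-47 and wheel y... use corner e1=(-.061,-.145), e2=(.061,-.145)
for n,p,o in(('e1',e1,(-.061,-.145)),('e2',e2,(.061,-.145)),('e3',e3,(-.061,.115))): print(n,p.round(4),'origin',(p[:2]-Rt.T@np.array(o)).round(4))
o=np.array([.528,.1264])
for n,p in dict(pj=pj,gm=gm,kn=kn,w=w1).items(): print(n,p.round(4),(Rt@(p[:2]-o)).round(4))
for z in (.0565,):
  for q in((445,265),(452,445),(608,267),(610,447)): print('bolt',(Rt@(onz(c,B(q),.05)[:2]-o)).round(4))
s=sensors.get_state();p=np.array(s['tcp_pos']);R=cv2.Rodrigues(np.array(s['tcp_rot']))[0]
tip=p+R@np.array([0,.008,0]); print('tip px',proj(c,tip))
print('to wheel top, tool', R.T@(w1-tip))
E
```

```text
rail [0.4798 0.1425 0.041 ]
rail [0.5062 0.2362 0.041 ]
rail [0.4931 0.1391 0.041 ]
rail [0.5194 0.2341 0.041 ]
yaw rail -0.2726212900992393
yaw base -0.2744064875936348 e1e2 -0.27683831230682526
gap [-0.00171195  0.02104522]
e1 [0.4346 0.0037 0.012 ] origin [0.532  0.1272]
e2 [ 0.5491 -0.0288  0.012 ] origin [0.529  0.1272]
e3 [0.5038 0.2495 0.012 ] origin [0.5319 0.1224]
pj [0.4995 0.1827 0.045 ] [-0.0424  0.0466]
gm [0.5035 0.2034 0.045 ] [-0.0442  0.0677]
kn [0.4692 0.0136 0.056 ] [-0.0266 -0.1244]
w [0.5153 0.0936 0.066 ] [-0.0035 -0.035 ]
bolt [-0.0159 -0.0522]
bolt [ 0.0217 -0.0521]
bolt [-0.0158 -0.0196]
bolt [ 0.0219 -0.0194]
tip px [[260.43047563 256.05410701]]
to wheel top, tool [-0.00715554  0.12508923 -0.02791698]
```

Emit:
arm_command:
  targets:
    - [[-0.016,0.05,-0.028,0,0.6,0,0],[-0.016,0.1,-0.028,0,0.6,0,0],[-0.016,0.118,-0.028,0,0.6,0,0],[-0.016,0.121,-0.028,0,0.6,0,0],[-0.016,0.122,-0.028,0,0.6,0,0],[-0.016,0.122,-0.028,0,0.6,0,0]]

```text
clock: 2.58
tcp_pos: [0.5085, 0.0949, 0.0784]
tcp_rot: [-1.559, 0.214, -0.217]
ft_force: [-0.5, -0.6, 0.6]
opening: 0.0002
```

```bash
python3 - <<'E'
from h import *
shot('wrist','w2');shot('side','s2')
a=cv2.imread('pics/s2.png')[190:315,215:335]; cv2.imwrite('pics/s2z.png',cv2.resize(a,None,fx=4.8,fy=4.8,interpolation=cv2.INTER_CUBIC))
E
```

```text
(no output)
```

View pics/w2.png

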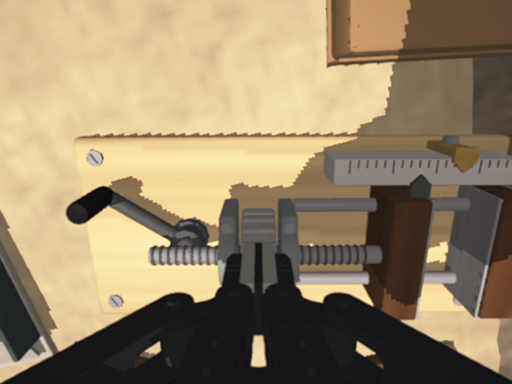

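View pics/s2z.png

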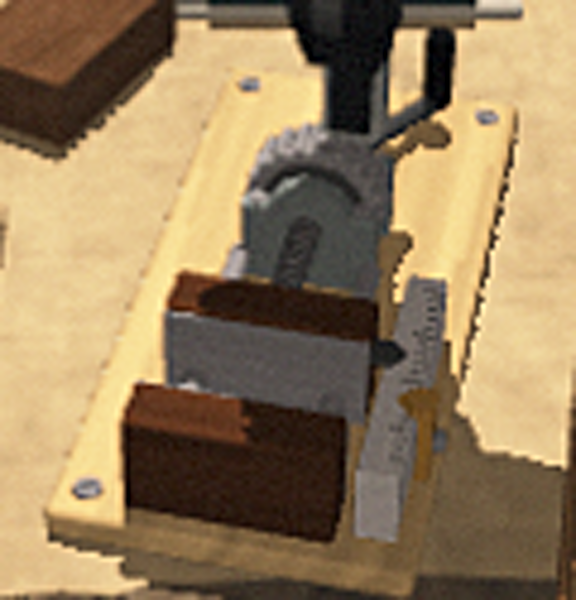

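The fingertips sit centred over the wheel, about 4 mm above it. The pointer (420,180) and gauge tab (464,165) are both in view. Now I'll press lightly.

Emit:
arm_command:
  targets:
    - [[0,0.003,0,0,0,0,0],[0,0.004,0,0,0,0,0],[0,0.005,0,0,0,0,0],[0,0.005,0,0,0,0,0]]

```text
clock: 3.18
tcp_pos: [0.5079, 0.0943, 0.0725]
tcp_rot: [-1.56, 0.216, -0.216]
ft_force: [-0.9, -0.4, 3.6]
opening: 0.0001
```

Emit:
arm_command:
  targets:
    - [[0.001,0.0015,0,0,0,0,0],[0.004,0.0015,0,0,0,0,0],[0.008,0.0015,0,0,0,0,0]]

```text
clock: 3.55
tcp_pos: [0.5131, 0.093, 0.0731]
tcp_rot: [-1.56, 0.219, -0.211]
ft_force: [-6.4, -1.2, 25.1]
opening: 0.0001
```

```bash
python3 - <<'E'
from h import *
s=sensors.get_state();print(s['tcp_pos'],s['ft_force'])
shot('wrist','w3')
E
```

```text
[0.51306789 0.09296077 0.07305023] [-6.36060009 -1.16747958 25.09459515]
```

View pics/w3.png

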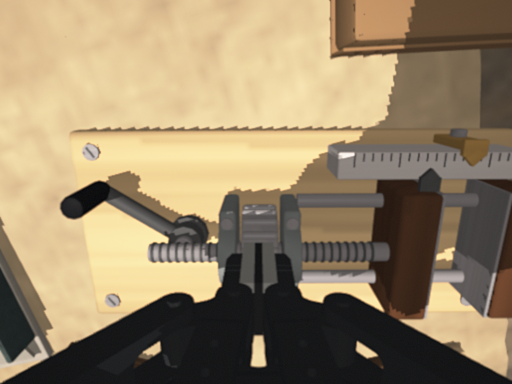

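The wheel is rolling and the jaw pointer has moved right. The force is 25 N, so I'll ease it slightly and finish the stroke.

Emit:
arm_command:
  targets:
    - [[0.004,-0.0006,0,0,0,0,0],[0.008,-0.0006,0,0,0,0,0],[0.012,-0.0006,0,0,0,0,0],[0.016,-0.0006,0,0,0,0,0],[0.02,-0.0006,0,0,0,0,0]]

```text
clock: 4.22
tcp_pos: [0.535, 0.0868, 0.0718]
tcp_rot: [-1.56, 0.216, -0.216]
ft_force: [-1.4, 0.0, 2.8]
opening: -0.0001
```

```bash
python3 - <<'E'
from h import *
import pickle
s=sensors.get_state();print(s['tcp_pos'],s['ft_force'])
pickle.dump(cal('wrist'),open('c4.pkl','wb'))
a=shot('wrist','w4')
E
```

```text
[0.53495745 0.08682812 0.07175811] [-1.42229567  0.03673189  2.78148761]
```

View pics/w4.png

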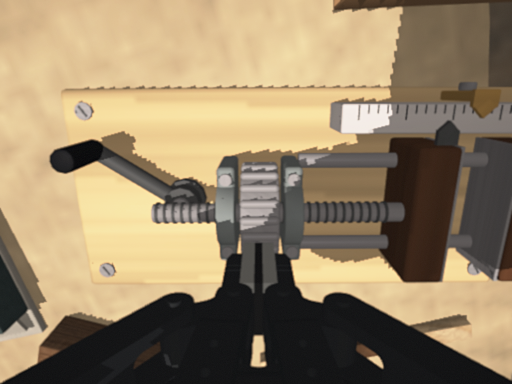

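```bash
cat >> h.py <<'E'
import pickle
def gap(c,a,b,yaw=-.272):
    d=(onz(c,b,.045)-onz(c,a,.045))[:2]
    return np.array([np.cos(yaw)*d[0]+np.sin(yaw)*d[1],-np.sin(yaw)*d[0]+np.cos(yaw)*d[1]])*1000
def zoom(f,x,y,w,hh,k):
    a=cv2.imread('pics/'+f+'.png')[y:y+hh,x:x+w]; cv2.imwrite('pics/'+f+'z.png',cv2.resize(a,None,fx=k,fy=k,interpolation=cv2.INTER_CUBIC))
E
python3 - <<'E'
from h import *
c=pickle.load(open('c4.pkl','rb'))
print(gap(c,(448,123),(482,116)))
zoom('w4',420,75,90,70,8)
E
```

```text
[-3.21919839 15.44293686]
```

View pics/w4z.png

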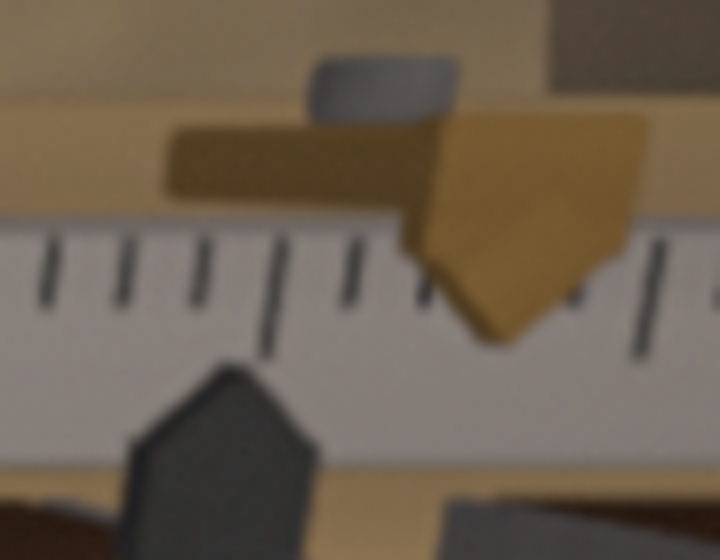

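Picking the top-face tips gives a remaining gap of about 15.5 mm, so that stroke moved the jaw about 5.4 mm. Second stroke next.

Emit:
arm_command:
  targets:
    - [[0,-0.012,0,0,0,0,0],[-0.014,-0.012,0,0,0,0,0],[-0.028,-0.012,0,0,0,0,0],[-0.028,-0.004,0,0,0,0,0],[-0.028,0,0,0,0,0,0],[-0.024,0,0,0,0,0,0],[-0.02,0,0,0,0,0,0],[-0.016,0,0,0,0,0,0],[-0.012,0,0,0,0,0,0],[-0.008,0,0,0,0,0,0]]

```text
clock: 5.52
tcp_pos: [0.5289, 0.0887, 0.0735]
tcp_rot: [-1.559, 0.214, -0.219]
ft_force: [-1.7, -0.4, 13.5]
opening: 0.0001
```

Emit:
arm_command:
  targets:
    - [[0.004,0,0,0,0,0,0],[0.008,0,0,0,0,0,0],[0.008,0,0,0,0,0,0],[0.008,-0.008,0,0,0,0,0],[0.008,-0.008,0,0,0,0,0]]

```text
clock: 6.15
tcp_pos: [0.5347, 0.0867, 0.0795]
tcp_rot: [-1.56, 0.216, -0.216]
ft_force: [0.0, 0.1, 0.7]
opening: -0.0
```

```bash
python3 - <<'E'
from h import *
s=sensors.get_state();print(s['tcp_pos'],s['ft_force'])
pickle.dump(cal('wrist'),open('c5.pkl','wb'))
a=shot('wrist','w5'); zoom('w5',420,75,90,70,8)
E
```

```text
[0.53471154 0.08674414 0.07951208] [0.03017142 0.07696617 0.6788136 ]
```

View pics/w5.png

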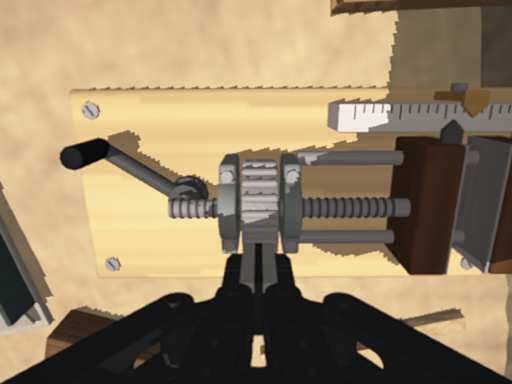

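View pics/w5z.png

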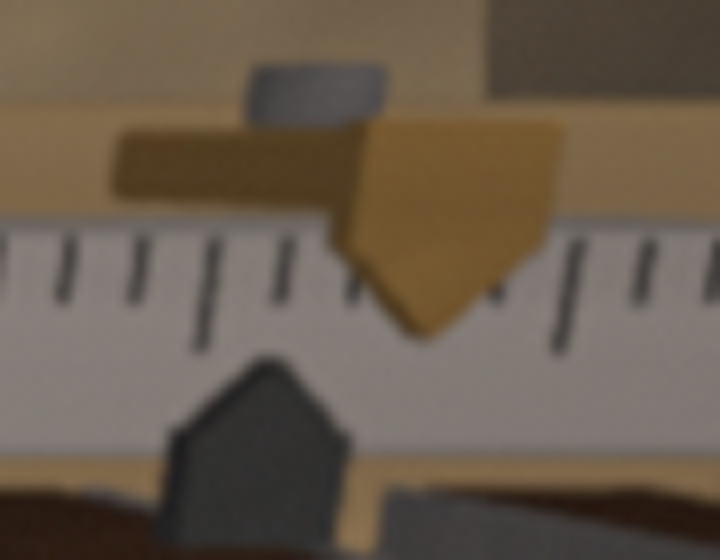

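```bash
cat >> h.py <<'E'
def zp(x0,y0,k,p): return ((p[0]+.5)/k-.5+x0,(p[1]+.5)/k-.5+y0)
E
python3 - <<'E'
from h import *
for f,a,b,t1,t2 in(('c4',(233,362),(508,340),(265,355),(640,355)),('c5',(270,357),(427,338),(203,350),(562,350))):
    c=pickle.load(open(f+'.pkl','rb')); g=lambda p:zp(420,75,8,p)
    d=onz(c,g(t2),.041)-onz(c,g(t1),.041)
    print(gap(c,g(a),g(b)), 'major tick',np.linalg.norm(d)*1000)
E
```

```text
[-1.2823838  15.93722804] major tick 22.619414281327924
[-1.15029764  9.46007271] major tick 22.612271490826462
```

9.5 mm to go (x offset −1.15 mm, close to the expected −1). Third full stroke.

Emit:
arm_command:
  targets:
    - [[-0.014,-0.004,0,0,0,0,0],[-0.028,-0.004,0,0,0,0,0],[-0.028,0.004,0,0,0,0,0],[-0.028,0.008,0,0,0,0,0],[-0.024,0.008,0,0,0,0,0],[-0.02,0.008,0,0,0,0,0],[-0.016,0.008,0,0,0,0,0],[-0.012,0.008,0,0,0,0,0],[-0.008,0.008,0,0,0,0,0],[-0.005,0.008,0,0,0,0,0]]

```text
clock: 7.45
tcp_pos: [0.5325, 0.088, 0.0732]
tcp_rot: [-1.559, 0.212, -0.22]
ft_force: [-0.5, -0.5, 9.6]
opening: 0.0003
```

Emit:
arm_command:
  targets:
    - [[0,0,0,0,0,0,0],[0,-0.008,0,0,0,0,0],[0,-0.008,0,0,0,0,0]]

```text
clock: 7.82
tcp_pos: [0.5302, 0.088, 0.0795]
tcp_rot: [-1.56, 0.216, -0.216]
ft_force: [0.1, 0.5, -0.0]
opening: 0.0002
```

```bash
python3 - <<'E'
from h import *
s=sensors.get_state();print(s['tcp_pos'],s['ft_force'])
pickle.dump(cal('wrist'),open('c6.pkl','wb'))
a=shot('wrist','w6'); zoom('w6',420,75,90,70,8)
E
```

```text
[0.53020147 0.08802934 0.07950606] [ 0.07557408  0.49017814 -0.02617871]
```

View pics/w6z.png

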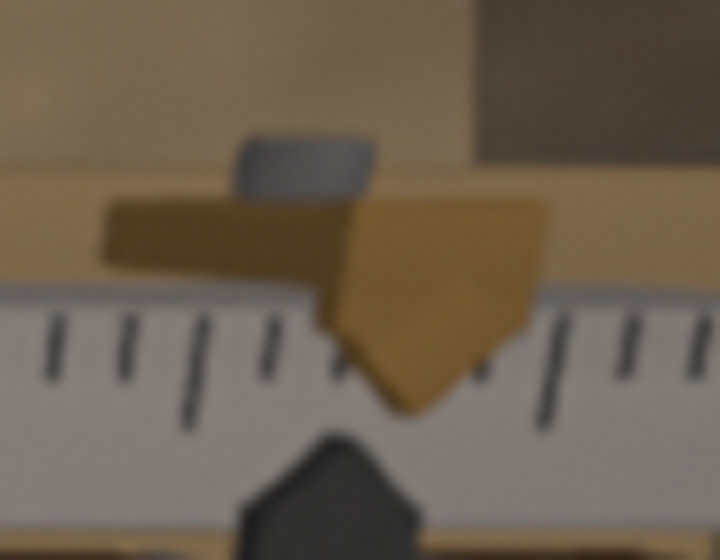

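```bash
python3 - <<'E'
from h import *
c=pickle.load(open('c6.pkl','rb')); g=lambda p:zp(420,75,8,p)
print(gap(c,g((338,434)),g((413,412))))
E
```

```text
[-1.33625348  4.42022498]
```

4.4 mm to go. One partial stroke of 18 mm should leave a small remainder.

Emit:
arm_command:
  targets:
    - [[-0.011,-0.004,0,0,0,0,0],[-0.022,-0.004,0,0,0,0,0],[-0.022,0.004,0,0,0,0,0],[-0.022,0.008,0,0,0,0,0],[-0.018,0.008,0,0,0,0,0],[-0.014,0.008,0,0,0,0,0],[-0.01,0.008,0,0,0,0,0],[-0.006,0.008,0,0,0,0,0],[-0.004,0.008,0,0,0,0,0],[-0.004,0.008,0,0,0,0,0]]

```text
clock: 9.12
tcp_pos: [0.5289, 0.0886, 0.0735]
tcp_rot: [-1.559, 0.212, -0.221]
ft_force: [-0.3, -1.6, 13.6]
opening: -0.0003
```

Emit:
arm_command:
  targets:
    - [[0,-0.004,0,0,0,0,0],[0.004,-0.008,0,0,0,0,0],[0.004,-0.008,0,0,0,0,0]]

```text
clock: 9.5
tcp_pos: [0.5305, 0.0879, 0.0793]
tcp_rot: [-1.56, 0.216, -0.217]
ft_force: [-0.1, 0.3, 0.1]
opening: 0.0001
```

```bash
python3 - <<'E'
from h import *
s=sensors.get_state();print(s['tcp_pos'],s['ft_force'])
pickle.dump(cal('wrist'),open('c7.pkl','wb'))
a=shot('wrist','w7'); zoom('w7',420,75,90,70,8)
E
```

```text
[0.53046344 0.08792047 0.07926562] [-0.09957855  0.34886052  0.0703543 ]
```

View pics/w7z.png

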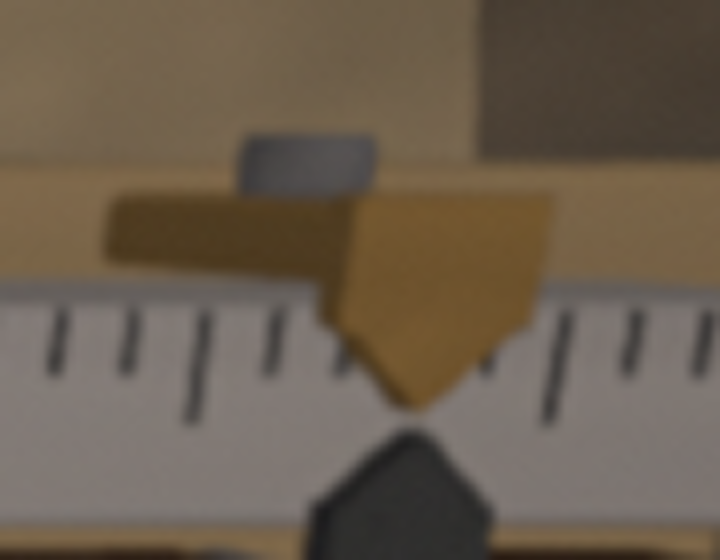

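The pointer tip (414,430) is opposite the gauge tip (417,409) along the tick slant, so the gap is about 0. Next I'll move to the −x side of the knob, going over the top first.

Emit:
arm_command:
  targets:
    - [[0,-0.025,0,0,0,0,0],[-0.03,-0.025,-0.04,0,0,0,0],[-0.06,-0.025,-0.08,0,0,0,0],[-0.073,-0.025,-0.092,0,0,0,0],[-0.073,-0.025,-0.092,0,0,0,0]]

```text
clock: 10.18
tcp_pos: [0.4335, 0.0187, 0.1043]
tcp_rot: [-1.56, 0.219, -0.216]
ft_force: [0.5, -0.6, -0.5]
opening: 0.0004
```

```bash
python3 - <<'E'
from h import *
c=pickle.load(open('c7.pkl','rb')); g=lambda p:zp(420,75,8,p)
print(gap(c,g((414,428)),g((417,409))))
s=sensors.get_state();print(s['clock'],s['tcp_pos'],s['ft_force'])
pickle.dump(cal('wrist'),open('c8.pkl','wb'))
a=shot('wrist','w8');shot('scene','sc8'); zoom('sc8',170,190,140,115,5)
E
```

```text
[-1.14628415 -0.01637288]
10.175 [0.4334667  0.01867119 0.10429195] [ 0.50249331 -0.59724585 -0.53621187]
```

View pics/w8.png

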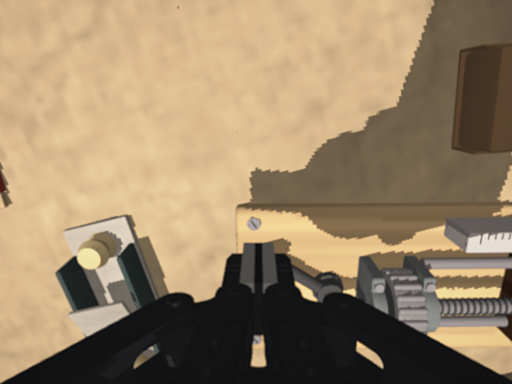

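View pics/sc8z.png

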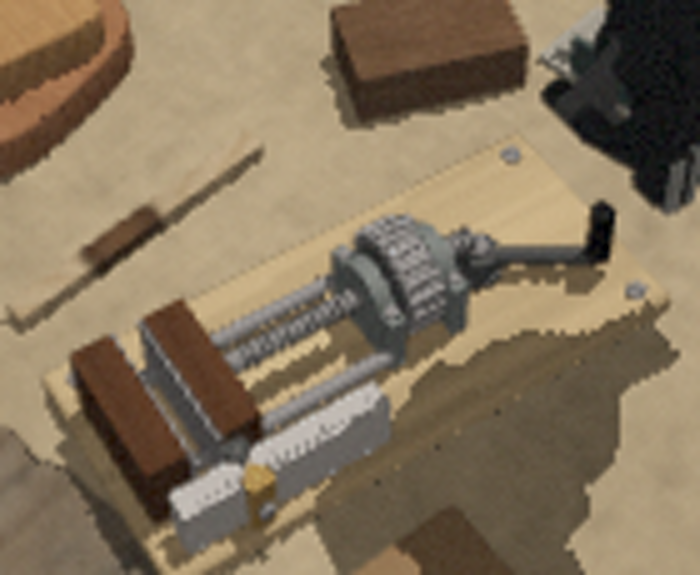

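The measured gap is −0.02 mm with the jaw set. The finger is on the −x side of the knob, about 18 mm clear of it. I'll lower it, then push slowly.

Emit:
arm_command:
  targets:
    - [[0.006,0.03,0,0,0,0,0],[0.006,0.055,0,0,0,0,0],[0.006,0.063,0,0,0,0,0],[0.006,0.063,0,0,0,0,0]]

```text
clock: 10.78
tcp_pos: [0.441, 0.0183, 0.0411]
tcp_rot: [-1.56, 0.216, -0.215]
ft_force: [-0.5, -0.2, -0.5]
opening: 0.0
```

Emit:
arm_command:
  targets:
    - [[0.008,0,0,0,0,0,0],[0.016,0,0,0,0,0,0],[0.022,0,0,0,0,0,0],[0.028,0,0,0,0,0,0]]

```text
clock: 11.28
tcp_pos: [0.4679, 0.0098, 0.0416]
tcp_rot: [-1.56, 0.216, -0.217]
ft_force: [-1.0, -0.6, 0.8]
opening: -0.0002
```

```bash
python3 - <<'E'
from h import *
s=sensors.get_state();print(s['clock'],s['tcp_pos'],s['ft_force'])
shot('wrist','w9');shot('scene','sc9'); zoom('sc9',170,190,140,115,5)
E
```

```text
11.275 [0.46791325 0.00983823 0.04162725] [-1.03012851 -0.64922291  0.82941316]
```

View pics/w9.png

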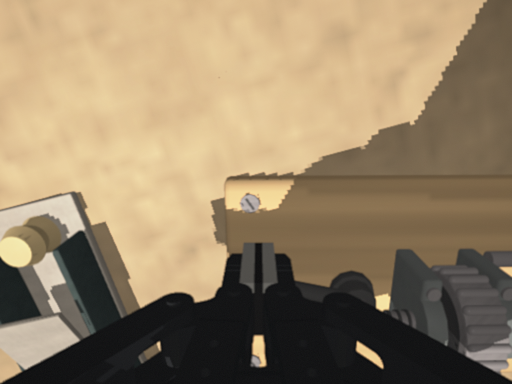

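View pics/sc9z.png

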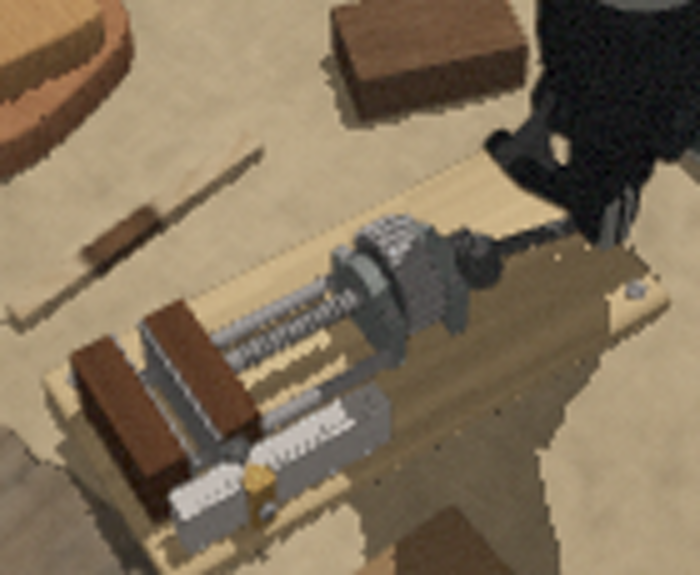

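The lever is swinging with the finger. I'll carry on to the stop.

Emit:
arm_command:
  targets:
    - [[0.006,0,0,0,0,0,0],[0.012,0,0,0,0,0,0],[0.018,0,0,0,0,0,0],[0.024,0,0,0,0,0,0],[0.029,0,0,0,0,0,0],[0.034,0,0,0,0,0,0],[0.038,0,0,0,0,0,0],[0.041,0,0,0,0,0,0]]

```text
clock: 12.38
tcp_pos: [0.507, -0.0007, 0.0414]
tcp_rot: [-1.56, 0.216, -0.215]
ft_force: [-1.4, 2.2, -0.1]
opening: 0.0002
```

Emit:
arm_command:
  targets:
    - [[0.002,0,0,0,0,0,0],[0.003,0,0,0,0,0,0],[0.003,0,0,0,0,0,0]]

```text
clock: 12.75
tcp_pos: [0.5094, -0.0015, 0.0414]
tcp_rot: [-1.56, 0.216, -0.215]
ft_force: [-2.0, 1.9, 0.2]
opening: -0.0
```

Emit:
arm_command:
  targets:
    - [[0.001,0,0,0,0,0,0],[0.002,0,0,0,0,0,0],[0.002,0,0,0,0,0,0]]

```text
clock: 13.12
tcp_pos: [0.5096, -0.0015, 0.0413]
tcp_rot: [-1.56, 0.219, -0.212]
ft_force: [-5.2, 4.3, 4.6]
opening: -0.0002
```

Emit:
arm_command:
  targets:
    - [[0.001,0,0,0,0,0,0],[0.002,0,0,0,0,0,0],[0.002,0,0,0,0,0,0]]

```text
clock: 13.5
tcp_pos: [0.5096, -0.0016, 0.0412]
tcp_rot: [-1.56, 0.222, -0.208]
ft_force: [-7.8, 3.8, 6.6]
opening: 0.0
```

The arm has stopped advancing and the force is rising, so the lever is at its stop. I'll back off, lift, and check.

Emit:
arm_command:
  targets:
    - [[-0.006,0,0,0,0,0,0],[-0.016,0,0,0,0,0,0],[-0.026,0,0,0,0,0,0],[-0.026,-0.05,0,0,0,0,0],[-0.026,-0.1,0,0,0,0,0],[0.0,-0.15,0.04,0,0,0,0],[0.025,-0.16,0.08,0,0,0,0],[0.03,-0.16,0.115,0,0,0,0],[0.03,-0.16,0.115,0,0,0,0]]

```text
clock: 14.62
tcp_pos: [0.5741, 0.1036, 0.2012]
tcp_rot: [-1.558, 0.211, -0.212]
ft_force: [0.2, 0.4, 0.3]
opening: 0.0002
```

```bash
python3 - <<'E'
from h import *
s=sensors.get_state();print(s['clock'],s['tcp_pos'],s['ft_force'])
pickle.dump(cal('wrist'),open('c10.pkl','wb'))
shot('wrist','w10'); zoom('w10',290,90,110,60,7)
shot('scene','sc10')
E
```

```text
14.625 [0.57412886 0.10364997 0.2011862 ] [0.1848301  0.36570156 0.27561985]
```

View pics/w10.png

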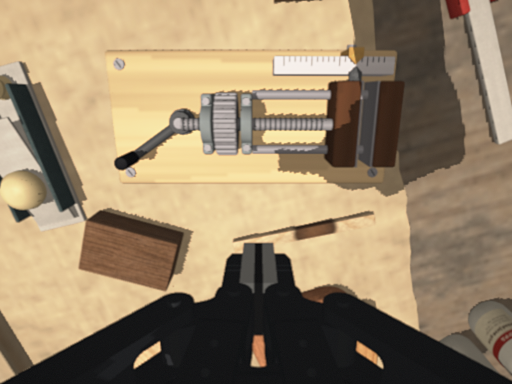

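View pics/w10z.png

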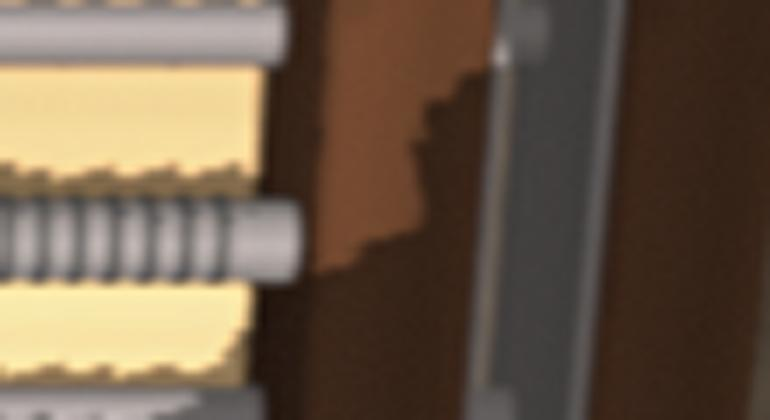

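View pics/sc10.png

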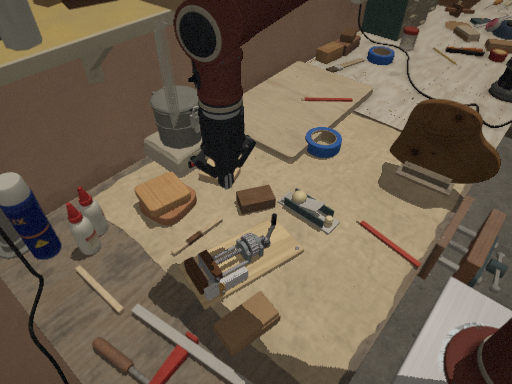

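The lever is over: the knob is now at (125,160) on the +x side. The loose things look unmoved. I'll re-measure the pointers and the lever angle.

```bash
python3 - <<'E'
from h import *
zoom('w10',310,35,90,60,8)
c=pickle.load(open('c10.pkl','rb'))
k=onz(c,(122,162),.056)[:2]; p=onz(c,(181,119),.030)[:2]
d=k-p; yaw=-.272; x=np.cos(yaw)*d[0]+np.sin(yaw)*d[1]; y=-np.sin(yaw)*d[0]+np.cos(yaw)*d[1]
print(k,p,x,y,'lever',np.arctan2(x,-y)+.6)
E
```

```text
[ 0.52752132 -0.00090816] [0.50786988 0.05188123] 0.033111279631326075 -0.04556909005454827 lever 1.2283673307618532
```

View pics/w10z.png

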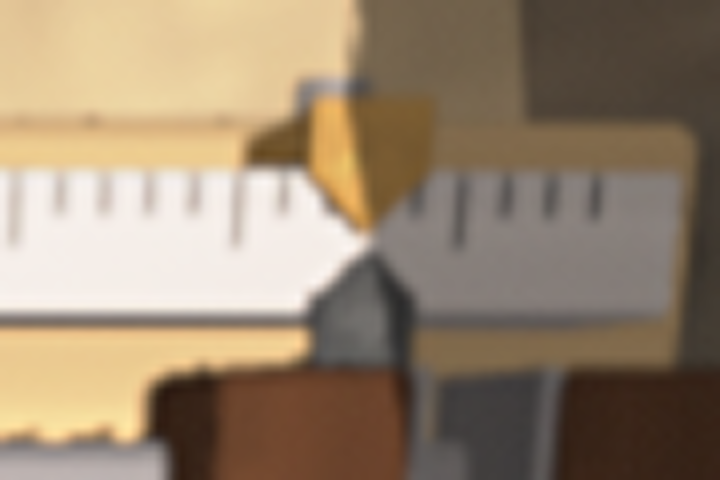

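The pointer tip (371,250) is opposite the gauge tip (370,235), well under 1 mm apart along the rail. The lever measures about 1.2 rad, at its stop. I'm handing in.

```bash
python3 - <<'E'
from h import *
ticket.close_job()
E
```

```text
the job is handed in; nothing more can be done
```

The jig is set: the jaw's pointer stands opposite the gauge tab and the lock lever is over at its stop. I handed the job in at about 14.7 s of the 67 s allowed.

- **Gap:** I rolled the wheel with the shut fingertips in four strokes, and the gap left went 21 → 15.9 → 9.5 → 4.4 → 0 mm. After locking, the last picture shows the two tips opposite each other, within about 0.3 mm along the rail.
- **Lever:** I pushed the knob toward +x until the arm stopped moving and the force rose to about 9–11 N. Measured from the last wrist picture, the lever stands at about 1.2 rad.
- **Surroundings:** The loose things look unmoved in the pictures; I did not measure their positions. The arm ended about 0.2 m up, touching nothing, with the force reading near zero.
- **Forces:** The highest force I read was about 26 N, from the fingertips pressing on the wheel.

No check failed. My early estimates of the jig corners from the two fixed cameras disagreed with each other by up to about 6 mm, so I used the wrist camera for the final measurements.

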